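# Load the dividing plate and hold it on its third stop

### The arm

A 6-joint arm with a two-finger parallel gripper is mounted at the origin on a cart in front of the work surface, level with it; the furniture and walls round the work are solid. World frame = base frame: x ahead of the robot, y to its left, z up, the work surface at z = 0. Lengths are in m, angles in rad, forces in N, time in s.
With the tool pointing down it reaches from about 0.4 to 0.825 m from the base axis. Payload 7 kg.
Tool frame: the origin (TCP) lies midway between the tips of the shut fingers; the grasp point (between the pads) lies 19 mm behind it; z points along the fingers, y is the line along which they close (so a half turn about z gives the same grasp; the last joint's range is limited). The gripper opens to 85 mm and grips with 20 to 120 N. Pads are 22 mm wide; open, the fingers measure 114 mm over their backs; the gripper's body (76 mm by 85 mm) begins 54 mm behind the grasp point. The pads swing forward as they close: fully open they stand 13 mm farther back than shut.
Start: joints at [-0.956, 0.359, 0.012, 0, -1.224, -0.288], TCP at [0.217, -0.639, 0.231] pointing down, gripper open.
Joint ranges: [-3.07, 3.07], [-1.43, 2.12], [-1.02, 1.25], [-3.03, 1.67], [-3.05, -0], [-3.03, 3.03]. Speed limits (rad/s): [2.39, 2.39, 3.01, 3.14, 3.14, 3.14].

### API

Orientations are given as a unit quaternion [x, y, z, w].
In Python, from cell import r gives the robot as it stands.
- The arm moves only by the tool step_arm, never from a script. Its argument "series" is a list of rows, each a list of 3 entries, a list of its own where there are three numbers: the shift along the tool's x, y, z in mm, then the turn, a rotation vector about the tool's x, y, z in rad, then the finger opening in mm, from 0 to 85.4. In form: [[[x, y, z], [wx, wy, wz], claw], ...]. A call has 1 to 12 rows; each row shifts and turns the commanded pose from where the row before left it, along the tool's axes as they then stand; what a row does not reach is not made up. A row lasts 1/10 s, in which the tool goes at most 50 mm and 8.59 degrees, less where a joint would pass 70% of its speed; a pose out of reach is approached as far as the arm can. A call is refused whole if a number of a shift passes 50 or a number of a turn 0.15, either way. A call with a gripper value outside its range is refused whole. The fingers move at their own pace and stop on an object; "grip_force" is the grip in N (left out, the last holds). Time passes only in rows, so rows that do not move let the fingers close. It gives the time, the measured TCP pose, the force, the opening and the grip force at its end, in the units of the state.
- r.read_state(): the state, without advancing time (a new reading comes with each control period).
- r.capture(name): name is "scene" or "side" or "wrist"; returns the picture (420x560x3 uint8, blue, green, red); there is no depth.
- r.camera_params(name): a dict with "camera_matrix" (3x3 intrinsics, pixels), "D" ([k1, k2, p1, p2, k3] as OpenCV has them; the pictures are not rectified), "R" (3x3) and "t" (3): a world point X has camera coordinates R X + t. Camera axes: x right, y down, z forward; pixel columns grow to the right and rows downward; lengths in m; the calibration is good to about 2 mm. A picture is of the moment at which its call begins: read the wrist's pose just before it. camera_params takes no time and is no camera call; for the wrist camera it gives the pose at the moment of the call.
- r.close_job(): hands the job in; it is judged then, once.
The state is a dict: "t": time; "q": joint angles; "joint_vel": joint speeds; "tau": joint torques, N m; "tcp_pos": TCP position; "ee_rot": TCP orientation; "wrist_force": force on the tool from outside, world axes, zero at the start; "moment": the same for the moment, N m; "gripper_width": finger opening in m; "grip_force": force on a finger pad.
Only numpy, scipy, OpenCV 4.12 (cv2) and the standard library are available. Lean on these libraries where they do the work, as an engineer would, in place of code of your own. Each camera call takes 0.05 s, during which the arm holds its last target. There are 200 camera calls.

### The job

Pick the slim round pin out of the parts tray and stand it fully down in the socket of the dividing plate, and let go of it. Then grip the plate's central bar knob and turn it clockwise from its home stop, counting the detent clicks, to the third stop without overrunning to the fourth; the plate is sprung and runs back home if released, so finish the program still gripping the knob, with the plate held steady on the third stop. Leave the thick pin and the square bar standing in the tray.

Things in the scene. Friction and masses are not known exactly. Their poses are not given: they have to be found in the camera images.
- slim_pin: the slim plain round steel pin, 16 mm in diameter, 60 mm long, about 0.09 kg, standing upright in one compartment of the tray. Origin: centre of its lower end; z up along its axis.
- thick_pin: a thicker round steel pin, 26 mm in diameter, 60 mm long, standing in another compartment; to be left there. Origin: centre of its lower end.
- square_bar: a square steel bar, 18 x 18 mm, 60 mm long, standing in another compartment; to be left there. Origin: centre of its lower end.
- parts_tray: low dark steel tray, fixed, 96 mm (x) by 210 mm (y), 26 mm high, walls and floor 4 mm thick, divided into three compartments in a row along its y, 69 mm apart. Origin: centre of its underside. One part stands in each compartment (which is where varies); its upper 38 mm stand above the walls.
- indexer: the dividing fixture, fixed to the table: round grey base 188 mm in diameter, 16 mm high, carrying the turning plate. Origin: centre of its underside, on the vertical turning axis. Six white lines on its rim, 24 degrees apart, mark home and stops 1 to 5; home is the most anticlockwise from above. A brass-capped plunger housing stands across from them.
- index_plate (a joint): angle of the dividing plate, rad: 0 at home (its start, against a fixed end), growing clockwise from above. Detent clicks every 24 degrees: stops at 0.419, 0.838, third 1.257, fourth 1.676; fixed end 2.094. A spring pulls it home with 0.16 N m (home) to 0.21 N m (third stop); the detents add 0.1 N m either way, resisting before and helping after halfway to a stop. It never stays by itself.
- plate_grip (a point): point on the turning axis at gripping height, 62 mm above the table. The knob is an upright black bar 14 mm thick, 46 mm long, 38 mm high (36 to 74 mm above the table) on the aluminium plate, 158 mm wide, top 26 mm above the table, that turns with it. The bar's length (its x axis) points to the socket: pinch it across its 14 mm.
- plate_socket (a point): centre of the mouth of the pin's socket, 48 mm above the table, 55 mm from the turning axis along the plate's own -x (z up); it turns with the plate. An upright round hole 18 mm wide and 22 mm deep, chamfered, in a steel block 36 mm (radially) by 44 mm. A pin fully down stands 38 mm out. The black line outside the block is the pointer.
Things that resemble listed ones, but are neither listed nor needed, are in the scene too. Leave any brown look-alike of the slim_pin alone.

How it is judged:
By the outcome, as a careful person would: the job done as asked, in the order asked, and still so for the second after the job is handed in, while the arm keeps its last pose, push and grip.
It also fails if it takes over 53 s, if anything falls off the work surface, if the arm or the gripper's body presses on something with over 40 N, if the wrist force passes 120 N, or if a joint passes its speed limit or range.

## Working session

There is one attempt and no reset: what is moved stays moved. The work goes in short steps, Python scripts to look and compute and a tool call to move; the robot and the scene stay as the last step left them, time stands still between calls to the robot, and variables do not carry over. Pictures are saved under pics/ and viewed, at most 12 in all, crops included, and the job is handed in when it is done.

Besides the shell and the picture viewer there is one more tool, called after "Request:" by a JSON object that holds its "api" and its "payload", one argument or row to a line. step_arm: Moves the arm, as the interface text tells. Its arguments: {"type":"object","properties":{"series":{"type":"array","items":{"type":"array"}},"grip_force":{"type":"number"}},"required":["series"]}

```bash
mkdir -p pics
python3 - <<'E'
from cell import r
import cv2,numpy as np
s=r.read_state();print(s)
a=r.capture("scene");b=r.capture("side")
cv2.imwrite("pics/a.png",a);cv2.imwrite("pics/b.png",b)
for n in("scene","side"):
  p=r.camera_params(n);print(n,p)
E
```

```text
{'t': 0.0, 'q': array([-9.55921734e-01,  3.59350888e-01,  1.11000398e-02, -3.40169621e-04,
       -1.22409428e+00, -2.88119773e-01]), 'joint_vel': array([-0.00142588, -0.000496  ,  0.00075751,  0.0002299 ,  0.00126902,
       -0.00077252]), 'tau': array([ 6.50417023e-04, -5.83319199e+01,  2.93411136e+01,  6.93652734e+00,
       -5.89412986e-03,  5.23000097e-06]), 'tcp_pos': array([ 0.2164983 , -0.63885308,  0.23040668]), 'ee_rot': array([-1.62594365e-01,  9.86692681e-01,  7.66576817e-04, -1.93986292e-04]), 'wrist_force': array([-0.27556598,  0.42287279,  0.00744799]), 'moment': array([-0.0403462 , -0.01949593,  0.04147801]), 'grip_force': 0.0, 'gripper_width': 0.08556334010034368}
scene {'camera_matrix': array([[425.23476411,   0.        , 275.0242713 ],
       [  0.        , 425.23476411, 211.39047821],
       [  0.        ,   0.        ,   1.        ]]), 'D': array([-0.09191404,  0.        ,  0.        ,  0.        ,  0.        ]), 'R': array([[-0.7579192 , -0.65226867, -0.01020134],
       [-0.30270953,  0.36550691, -0.88021113],
       [ 0.5778628 , -0.66404087, -0.47447265]]), 't': array([0.41247828, 0.18929054, 0.79793215])}
side {'camera_matrix': array([[414.56220982,   0.        , 278.59545392],
       [  0.        , 414.56220982, 213.59366879],
       [  0.        ,   0.        ,   1.        ]]), 'D': array([-0.10491609,  0.        ,  0.        ,  0.        ,  0.        ]), 'R': array([[ 0.99966421,  0.02387954,  0.0100611 ],
       [ 0.02350637, -0.67229976, -0.73990573],
       [-0.01090453,  0.73989378, -0.67263533]]), 't': array([-0.51661199,  0.08066033,  0.9751588 ])}
```

View pics/a.png

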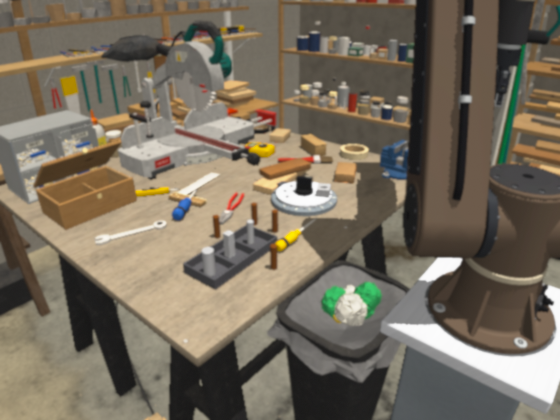

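View pics/b.png

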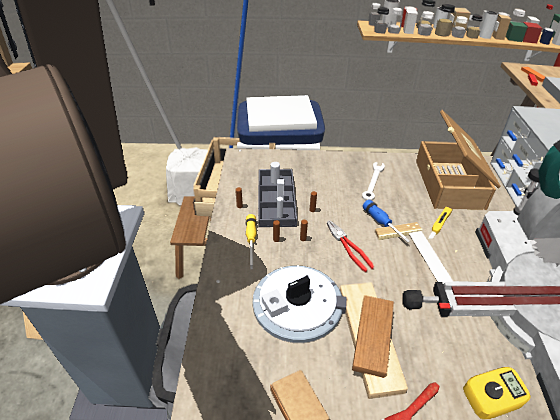

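The scene view has the tray at (232,255) with steel parts at (209,262), (229,243) and (250,232). Brown pegs, the look-alikes, stand around the tray. The indexer is at (305,193). In the side view the tray is at (278,195), and the indexer at (298,302) has its socket block to the left at (275,303). The slimmest steel part looks like the one at (250,232); I'll confirm it in an enlarged crop.

Run:
```python
import cv2,numpy as np
a=cv2.imread("pics/a.png");b=cv2.imread("pics/b.png")
f=lambda i,x,y,w,h,k:cv2.resize(i[y:y+h,x:x+w],None,fx=k,fy=k,interpolation=cv2.INTER_CUBIC)
c=np.hstack([f(a,180,205,100,85,4)[:,:400],f(b,248,150,66,85,4)])
d=f(b,245,255,110,100,6)
cv2.imwrite("pics/c.png",c);cv2.imwrite("pics/d.png",d);print(c.shape,d.shape)
```

```text
(340, 664, 3) (600, 660, 3)
```

View pics/c.png

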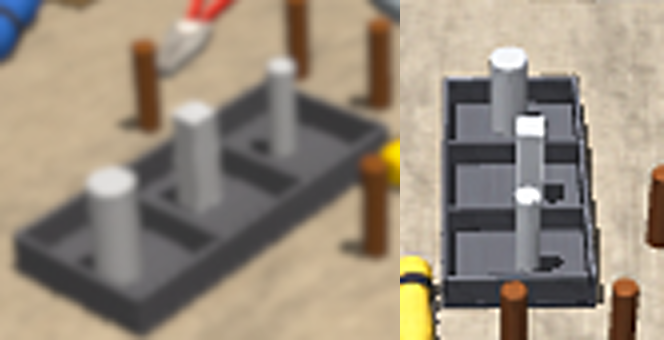

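View pics/d.png

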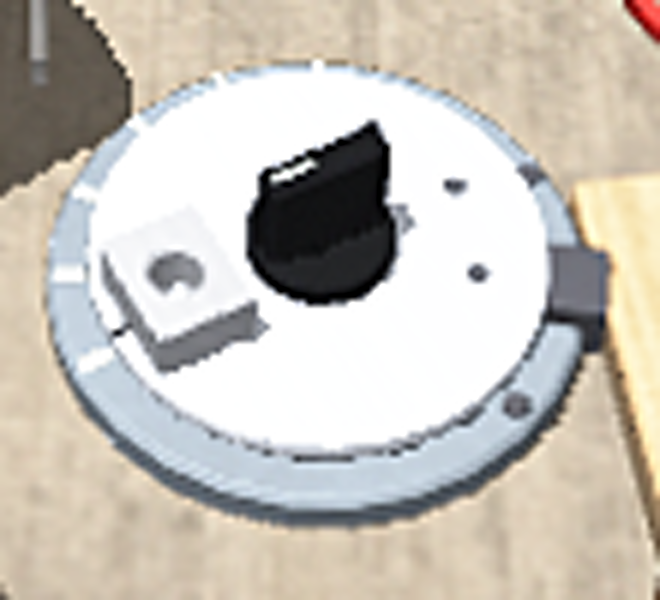

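The crop settles which part is which, in scene/side pixels:
- **Slim pin:** the narrowest steel round, at scene (250,221) and side (280,199). This is the target.
- **Square bar:** flat square top, at side (280.5,181).
- **Thick pin:** wide round, at side (275,164).
- **Brown pegs:** look-alikes, left alone.

In the indexer crop the socket is at side (274.3,300.3), and the knob's top ridge runs from about (289,285) to (308,276).

```bash
cat > h.py <<'E'
from cell import r
import cv2,numpy as np
from scipy.spatial.transform import Rotation as Ro
def at_z(p,px,z):
    u=cv2.undistortPoints(np.array([[px]],float),p["camera_matrix"],p["D"]).ravel()
    d=p["R"].T@[*u,1]; c=-p["R"].T@p["t"]; return c+d*(z-c[2])/d[2]
def proj(p,X):
    return cv2.projectPoints(np.atleast_2d(np.array(X,float)),cv2.Rodrigues(p["R"])[0],p["t"],p["camera_matrix"],p["D"])[0][:,0]
def delta(goal,yaw=None):
    """TCP shift in tool axes (mm), and tool yaw turn to put tool y along world yaw"""
    s=r.read_state();R=Ro.from_quat(s["ee_rot"]).as_matrix()
    d=R.T@(np.array(goal)-s["tcp_pos"])*1000
    print("shift",d.round(1),"tcp",s["tcp_pos"].round(4),"tooly yaw",np.degrees(np.arctan2(R[1,1],R[0,1])).round(2),"t",s["t"])
    print("tilt rotvec tool", np.cross([0,0,1],R.T@[0,0,-1]).round(4))
E
python3 - <<'E'
from h import *
S=r.camera_params("scene");D=r.camera_params("side")
print("slim",at_z(S,(250.25,221.5),.064),at_z(D,(280,198.8),.064))
print("sq",at_z(S,(180+196/4,205+112/4),.064),at_z(D,(280.5,181.5),.064))
print("thick",at_z(D,(275,164.5),.064))
print("socket",at_z(D,(245+176/6,255+272/6),.048))
ring=[(68,272),(86,192),(142,125),(219,80),(317,66),(95,359)]
P=np.array([at_z(D,(245+x/6,255+y/6),.016) for x,y in ring]);print(P.round(4))
A=np.c_[2*P[:,:2],np.ones(6)];c=np.linalg.lstsq(A,(P[:,:2]**2).sum(1),rcond=None)[0];print("ctr",c,np.sqrt(c[2]+c[0]**2+c[1]**2))
print("knob",at_z(D,(245+268/6,255+180/6),.074),at_z(D,(245+378/6,255+128/6),.074))
p=r.camera_params("wrist");s=r.read_state();R=Ro.from_quat(s["ee_rot"]).as_matrix()
print("wristcam in tool",R.T@(-p["R"].T@p["t"]-s["tcp_pos"]),(p["R"]@R).round(2),p["camera_matrix"][0])
E
```

```text
slim [0.51199674 0.12410303 0.064     ] [0.5166828  0.12156422 0.064     ]
sq [0.51270474 0.19127869 0.064     ] [0.51649737 0.19060124 0.064     ]
thick [0.50005324 0.26509543 0.064     ]
socket [ 0.51194476 -0.16893258  0.048     ]
[[ 0.4742 -0.147   0.016 ]
 [ 0.4785 -0.1124  0.016 ]
 [ 0.497  -0.0814  0.016 ]
 [ 0.5245 -0.0593  0.016 ]
 [ 0.5607 -0.0514  0.016 ]
 [ 0.4854 -0.1821  0.016 ]]
ctr [ 0.56252261 -0.13951837 -0.32810822] 0.08825443595183839
knob [ 0.54129338 -0.1502897   0.074     ] [ 0.57777846 -0.12747312  0.074     ]
wristcam in tool [ 0.06852554 -0.00038721 -0.14264124] [[ 0.    1.   -0.  ]
 [-0.96  0.   -0.27]
 [-0.27  0.    0.96]] [360.23670242   0.         282.40275072]
```

Request:
{"api": "step_arm", "payload": {
  "series": [
    [[0,0,0],[0,0,-0.1],85],
    [[0,0,0],[0,0,-0.1],85],
    [[-42,20,0],[0,0,0],85],
    [[-42,20,0],[0,0,0],85],
    [[-42,20,0],[0,0,0],85],
    [[-42,20,0],[0,0,0],85],
    [[-42,20,0],[0,0,0],85],
    [[-42,20,0],[0,0,0],85],
    [[-42,20,0],[0,0,0],85],
    [[-42,20,0],[0,0,0],85],
    [[-42,20,0],[0,0,0],85],
    [[-42,20,0],[0,0,0],85]
  ]
}}

```text
t: 1.3
tcp_pos: [0.4797, -0.2534, 0.2312]
ee_rot: [-0.26, 0.966, 0.0, -0.0]
wrist_force: [2.2, -1.5, -0.5]
gripper_width: 0.0849
grip_force: 0.0
```

Request:
{"api": "step_arm", "payload": {
  "series": [
    [[-42,20,0],[0,0,0],85],
    [[-42,20,0],[0,0,0],85],
    [[-42,20,0],[0,0,0],85],
    [[0,0,0],[0,0,0],85],
    [[0,0,0],[0,0,0],85]
  ]
}}

```text
t: 1.8
tcp_pos: [0.558, -0.1389, 0.2306]
ee_rot: [-0.261, 0.965, 0.0, -0.001]
wrist_force: [0.5, -0.6, 0.2]
gripper_width: 0.0849
grip_force: 0.0
```

Run:
```python
from h import *
import json
p=r.camera_params("wrist");im=r.capture("wrist");cv2.imwrite("pics/w1.png",im)
np.savez("w1.npz",**p)
delta([.5625,-.1395,.231])
for n,X in dict(ctr=[.5625,-.1395,.074],sock=[.512,-.169,.048]).items(): print(n,proj(p,X))
```

```text
shift [-4.4 -2.2 -0.2] tcp [ 0.5576 -0.1398  0.2308] tooly yaw 120.23 t 1.85
tilt rotvec tool [ 0.0006 -0.001   0.    ]
ctr [[279.14752068 199.77645546]]
sock [[279.31834903 128.55506369]]
```

View pics/w1.png

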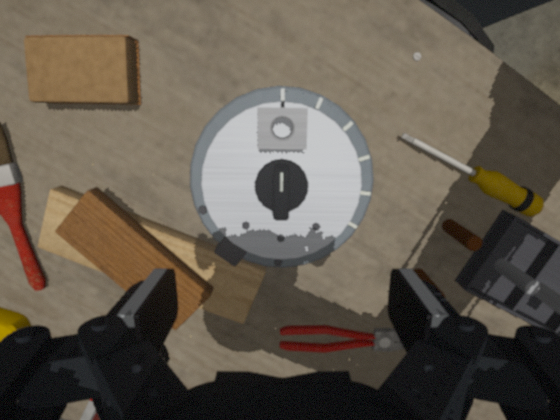

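The wrist view shows the indexer centred at about (281,178). The socket mouth is near (283,128), the knob near (281,192), and the home mark and pointer at (283,97). The slim pin is partly visible at the lower right. I'll enlarge the indexer to read it more closely.

Run:
```python
import cv2
a=cv2.imread("pics/w1.png")[80:230,210:370]
cv2.imwrite("pics/e.png",cv2.resize(a,None,fx=4,fy=4,interpolation=cv2.INTER_CUBIC))
```

```text
(no output)
```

View pics/e.png

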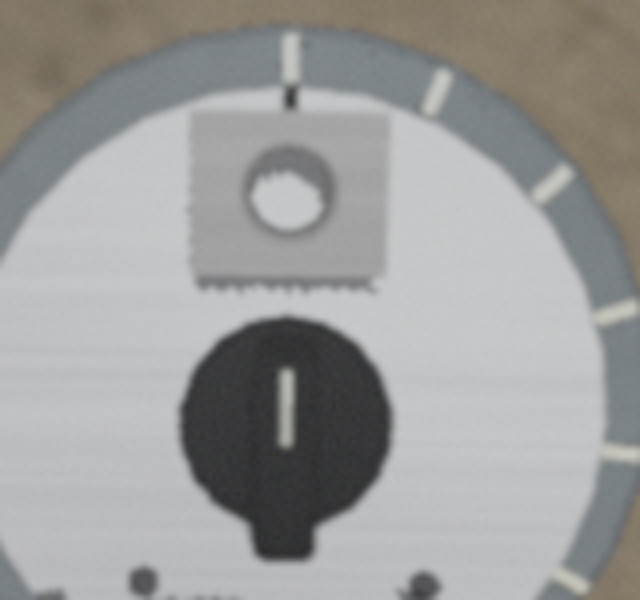

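In the crop the socket mouth centre is at (289.5,192), the knob collar centre at (286,420) and the bar's white line at x=286. The rim marks run from home (290,57) to stop 5 (570,580).

Run:
```python
from h import *
p=dict(np.load("w1.npz"))
g=lambda x,y,z:at_z(p,(209.6+x/4,79.6+y/4),z)
M=np.array([g(*m,.016)[:2] for m in [(290,57),(437,91),(552,184),(614,314),(620,454),(570,580)]])
A=np.c_[2*M,np.ones(6)];c=np.linalg.lstsq(A,(M**2).sum(1),rcond=None)[0];print("ctr",c[:2],np.sqrt(c[2]+c[:2]@c[:2]))
print(np.degrees(np.unwrap(np.arctan2(*(M-c[:2]).T[::-1]))))
s=g(289.5,192,.048)[:2];b=g(290,195,.048)[:2];print("sock",s,b);d=s-c[:2];print(np.linalg.norm(d),np.degrees(np.arctan2(d[1],d[0])))
print("collar",g(286,420,.036)[:2])
for y in(368,447):print("line",g(286,y,.074))
print("barend",g(284,556,.074),"bar sides",g(252,470,.074),g(316,470,.074))
# slim pin in wrist image
print(proj(p,[[.5145,.1228,.064],[.5145,.1228,.004]]))
delta([.5145,.1228,.231])
```

```text
ctr [ 0.55937883 -0.14061997] 0.08660640107502435
[-150.91562095 -174.87605258 -198.66308561 -222.49577707 -246.38513111
 -269.9444262 ]
sock [ 0.51009827 -0.16739311] [ 0.51060398 -0.16696894]
0.05608363860893612 -151.48566053996913
collar [ 0.55677157 -0.1410267 ]
line [ 0.54072744 -0.15030015  0.074     ]
line [ 0.55530923 -0.14177296  0.074     ]
barend [ 0.57635028 -0.12997137  0.074     ] bar sides [ 0.56329385 -0.14549771  0.074     ] [ 0.55640093 -0.13372824  0.074     ]
[[532.39621791 287.41332214]
 [498.94632809 263.35033171]]
shift [-9.500e+01  2.486e+02 -2.000e-01] tcp [ 0.5576 -0.1398  0.2308] tooly yaw 120.23 t 1.85
tilt rotvec tool [ 0.0006 -0.001   0.    ]
```

Request:
{"api": "step_arm", "payload": {
  "series": [
    [[-14,36,0],[0,0,0.021],60],
    [[-14,36,0],[0,0,0],60],
    [[-14,36,0],[0,0,0],60],
    [[-14,36,0],[0,0,0],60],
    [[-14,36,0],[0,0,0],60],
    [[-14,36,0],[0,0,0],60],
    [[-14,36,0],[0,0,0],60],
    [[0,0,0],[0,0,0],60],
    [[0,0,0],[0,0,0],60]
  ]
}}

```text
t: 2.75
tcp_pos: [0.5204, 0.1273, 0.2313]
ee_rot: [-0.25, 0.968, -0.0, -0.0]
wrist_force: [0.8, -0.5, 0.4]
gripper_width: 0.0601
grip_force: 0.0
```

Run:
```python
from h import *
p=r.camera_params("wrist");im=r.capture("wrist")
np.savez("w2.npz",**p)
delta([.5145,.1228,.231])
u=proj(p,[[.5145,.1228,.064],[.5145,.1228,.004]]);print(u)
x,y=(u.mean(0)-[80,65]).astype(int);x=max(x,0);y=max(y,0);print("crop origin",x,y)
cv2.imwrite("pics/w2.png",cv2.resize(im[y:y+130,x:x+160],None,fx=4,fy=4,interpolation=cv2.INTER_CUBIC))
```

```text
shift [ 7.2 -0.5  0.3] tcp [0.5205 0.1267 0.2313] tooly yaw 118.94 t 2.8
tilt rotvec tool [-0.     -0.0002  0.    ]
[[281.30061079 184.59055847]
 [281.45542989 173.34850789]]
crop origin 201 113
```

View pics/w2.png

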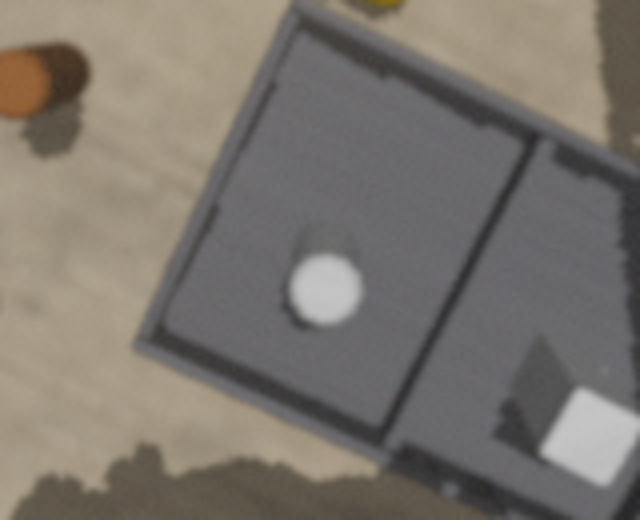

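The slim pin's top centre is at crop (325,290), which is full-frame (282,185). That matches the prediction to within 1 px, and the square bar is at the lower right. I'm descending with the fingers partly open.

Request:
{"api": "step_arm", "payload": {
  "series": [
    [[7,0,20],[0,0,0],38],
    [[0,0,40],[0,0,0],38],
    [[0,0,40],[0,0,0],38],
    [[0,0,40],[0,0,0],38],
    [[0,0,25],[0,0,0],38],
    [[0,0,20],[0,0,0],38],
    [[0,0,13],[0,0,0],38],
    [[0,0,0],[0,0,0],38],
    [[0,0,0],[0,0,0],38]
  ]
}}

```text
t: 3.7
tcp_pos: [0.5149, 0.1232, 0.0335]
ee_rot: [-0.249, 0.968, -0.0, -0.0]
wrist_force: [0.1, 0.3, 0.9]
gripper_width: 0.038
grip_force: 0.0
```

Request:
{"api": "step_arm", "payload": {
  "series": [
    [[0,0,0],[0,0,0],10],
    [[0,0,0],[0,0,0],10],
    [[0,0,0],[0,0,0],10],
    [[0,0,0],[0,0,0],10],
    [[0,0,0],[0,0,0],10],
    [[0,0,0],[0,0,0],10],
    [[0,0,0],[0,0,0],10]
  ],
  "grip_force": 50
}}

```text
t: 4.4
tcp_pos: [0.5153, 0.1245, 0.0344]
ee_rot: [-0.251, 0.968, -0.0, 0.001]
wrist_force: [-0.4, -3.5, 6.9]
gripper_width: 0.0144
grip_force: 49.1
```

Request:
{"api": "step_arm", "payload": {
  "series": [
    [[0,0,-10],[0,0,0],10],
    [[0,0,-30],[0,0,0],10],
    [[0,0,-40],[0,0,0],10],
    [[0,0,-40],[0,0,0],10],
    [[0,0,0],[0,0,0],10],
    [[0,0,0],[0,0,0],10]
  ]
}}

```text
t: 5.0
tcp_pos: [0.5148, 0.1249, 0.1548]
ee_rot: [-0.25, 0.968, 0.001, 0.001]
wrist_force: [-1.2, -0.2, -1.5]
gripper_width: 0.0145
grip_force: 48.9
```

Run:
```python
from h import *
p=r.camera_params("wrist");im=r.capture("wrist");s=r.read_state()
R=Ro.from_quat(s["ee_rot"]).as_matrix()
cv2.imwrite("pics/w3.png",cv2.resize(im[150:420,160:420],None,fx=2.2,fy=2.2,interpolation=cv2.INTER_CUBIC))
for h in(-31,-19,0,29):print(h,proj(p,s["tcp_pos"]+R@[0,0,h/1000]))
delta([.5107,-.1673,.155]);print(s["wrist_force"],s["gripper_width"])
```

```text
-31 [[282.78152252 311.07893601]]
-19 [[282.73820674 294.58226276]]
0 [[282.6823141  273.31742254]]
29 [[282.6179516  248.85972094]]
shift [ 144.3 -253.6   -1.7] tcp [0.5141 0.1245 0.1535] tooly yaw 118.97 t 5.05
tilt rotvec tool [ 0.0007  0.0006 -0.    ]
[-0.08220608 -0.22308048 -1.79197401] 0.014363407854272257
```

View pics/w3.png

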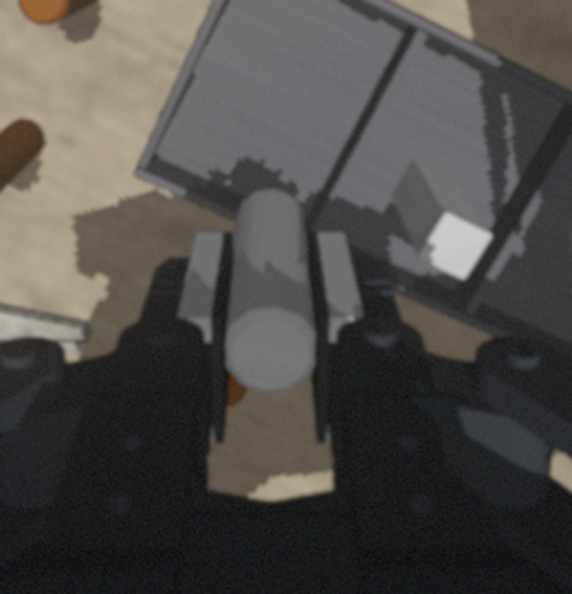

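The pin is held upright between the pads, with its top at about (283,309) in the full frame, so it is centred. Carrying it to the socket.

Request:
{"api": "step_arm", "payload": {
  "series": [
    [[18,-31.7,0],[0,0,0],10],
    [[18,-31.7,0],[0,0,0],10],
    [[18,-31.7,0],[0,0,0],10],
    [[18,-31.7,0],[0,0,0],10],
    [[18,-31.7,0],[0,0,0],10],
    [[18,-31.7,0],[0,0,0],10],
    [[18,-31.7,0],[0,0,0],10],
    [[18,-31.7,0],[0,0,0],10],
    [[0,0,40],[0,0,0],10],
    [[0,0,21],[0,0,0],10],
    [[0,0,0],[0,0,0],10],
    [[0,0,0],[0,0,0],10]
  ]
}}

```text
t: 6.25
tcp_pos: [0.511, -0.1672, 0.0918]
ee_rot: [-0.25, 0.968, 0.0, -0.001]
wrist_force: [0.4, 0.1, -1.0]
gripper_width: 0.0145
grip_force: 49.1
```

Run:
```python
from h import *
p=r.camera_params("wrist");im=r.capture("wrist");s=r.read_state()
R=Ro.from_quat(s["ee_rot"]).as_matrix()
x,y=180,120
cv2.imwrite("pics/w4.png",cv2.resize(im[y:y+200,x:x+200],None,fx=3,fy=3,interpolation=cv2.INTER_CUBIC))
b=s["tcp_pos"]+R@[0,0,.030]
for n,X in dict(bot=b,botnear=b+R@[.008,0,0],botL=b+R@[0,-.008,0],botR=b+R@[0,.008,0],sock=[.5107,-.1673,.048],blockcorner_out=np.array([.5107,-.1673,.048])+R@[.018,0,0]).items():print(n,(proj(p,X)-[x,y])*3+1)
delta([.5107,-.1673,.055]);print(s["wrist_force"],s["gripper_width"])
```

```text
bot [[307.19319426 399.82969542]]
botnear [[307.21709303 355.54232403]]
botL [[260.26521366 399.80223482]]
botR [[354.11587079 399.82320464]]
sock [[309.4208849  364.13030939]]
blockcorner_out [[309.52881979 269.22529082]]
shift [ 1.1  0.4 37.7] tcp [ 0.5119 -0.1671  0.0927] tooly yaw 119.02 t 6.3
tilt rotvec tool [-0.0002 -0.0004  0.    ]
[0.4953046  0.31249498 0.14892957] 0.014081366618154751
```

View pics/w4.png

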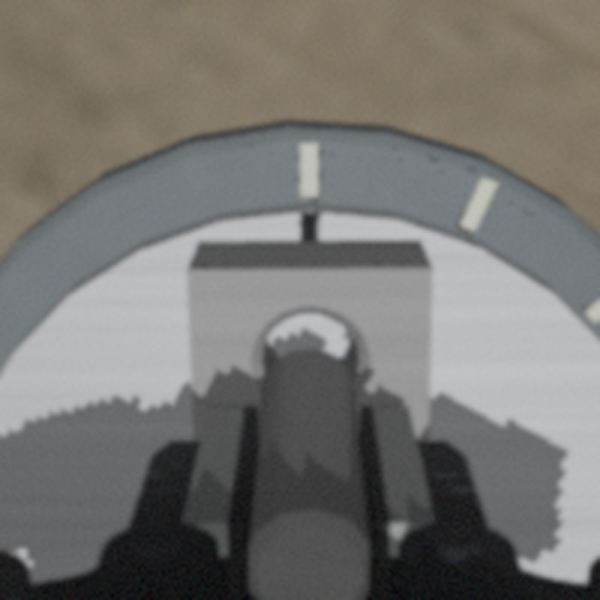

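The block's top outer edge is at crop row 267 and the hole rim at (310,308). The pin bottom spans 263–355 with its near edge at row 352. By that the pin is within about 1 mm of the socket axis, so I'm shifting +1 mm in tool x and descending with force checks.

Request:
{"api": "step_arm", "payload": {
  "series": [
    [[1,0,6],[0,0,0],10],
    [[0,0,6],[0,0,0],10],
    [[0,0,4],[0,0,0],10],
    [[0,0,3],[0,0,0],10],
    [[0,0,3],[0,0,0],10],
    [[0,0,0],[0,0,0],10]
  ]
}}

```text
t: 6.9
tcp_pos: [0.5104, -0.1676, 0.0699]
ee_rot: [-0.25, 0.968, 0.0, -0.0]
wrist_force: [-1.0, 0.1, -1.2]
gripper_width: 0.0144
grip_force: 49.0
```

Request:
{"api": "step_arm", "payload": {
  "series": [
    [[0,0,4],[0,0,0],10],
    [[0,0,4],[0,0,0],10],
    [[0,0,3],[0,0,0],10],
    [[0,0,1.5],[0,0,0],10],
    [[0,0,1],[0,0,0],10],
    [[0,0,0],[0,0,0],10]
  ]
}}

```text
t: 7.5
tcp_pos: [0.5106, -0.1677, 0.0567]
ee_rot: [-0.25, 0.968, 0.0, -0.0]
wrist_force: [-0.3, 0.0, -1.5]
gripper_width: 0.0147
grip_force: 49.2
```

Request:
{"api": "step_arm", "payload": {
  "series": [
    [[0,0,0.5],[0,0,0],10],
    [[0,0,0.5],[0,0,0],10],
    [[0,0,0.5],[0,0,0],10],
    [[0,0,0],[0,0,0],10]
  ]
}}

```text
t: 7.9
tcp_pos: [0.511, -0.1678, 0.0564]
ee_rot: [-0.25, 0.968, -0.0, 0.0]
wrist_force: [-2.5, 1.2, 8.9]
gripper_width: 0.0144
grip_force: 50.2
```

Contact with the socket floor at the expected depth. Releasing and lifting.

Request:
{"api": "step_arm", "payload": {
  "series": [
    [[0,0,0],[0,0,0],24],
    [[0,0,0],[0,0,0],40],
    [[0,0,0],[0,0,0],40],
    [[0,0,0],[0,0,0],40],
    [[0,0,-15],[0,0,0],40],
    [[0,0,-30],[0,0,0],40],
    [[0,0,-40],[0,0,0],40],
    [[0,0,-30],[0,0,0],40],
    [[0,0,0],[0,0,0],40],
    [[0,0,0],[0,0,0],40]
  ]
}}

```text
t: 8.9
tcp_pos: [0.5109, -0.1676, 0.1708]
ee_rot: [-0.25, 0.968, -0.0, 0.001]
wrist_force: [0.3, -0.5, -0.6]
gripper_width: 0.04
grip_force: 0.0
```

Run:
```python
from h import *
p=r.camera_params("wrist");im=r.capture("wrist");b=r.capture("side");s=r.read_state()
a=cv2.resize(im[120:320,160:400],None,fx=2,fy=2);c=cv2.resize(b[255:345,245:350],None,fx=3,fy=3,interpolation=cv2.INTER_CUBIC)
o=np.zeros((400,480+315,3),np.uint8);o[:,:480]=a;o[:270,480:]=c
cv2.imwrite("pics/f.png",o)
q=lambda X:(proj(p,X)-[160,120])*2
print("pin top if seated",q([[.5106,-.1676,.086]]),"dia px",q([.5106,-.1676,.086])-q([.5106+.016*.4848,-.1676-.016*.8746,.086]))
print("ctr pred z74",q([[.559,-.1408,.074]]))
delta([.559,-.1408,.16])
```

```text
pin top if seated [[245.70161647 198.60744486]] dia px [[4.85339745e+01 3.41456356e-02]]
ctr pred z74 [[245.46097675 333.28273746]]
shift [-55.9  -0.3   9.2] tcp [ 0.5099 -0.1676  0.1693] tooly yaw 118.96 t 9.0
tilt rotvec tool [ 0.001  -0.0012  0.    ]
```

View pics/f.png

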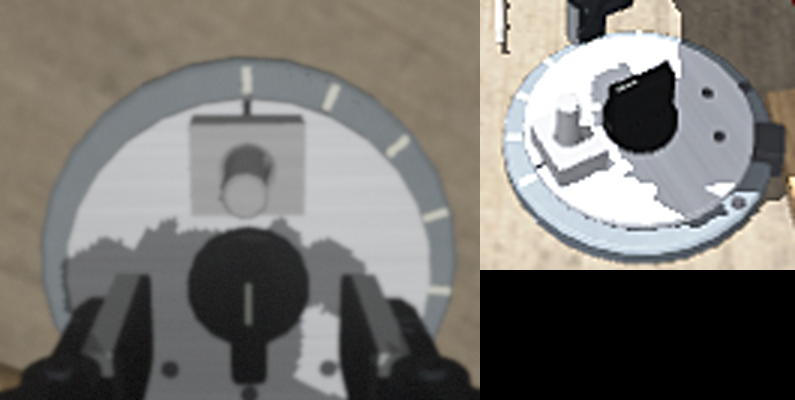

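The pin is standing in the socket: top centre at (245,196) against (246,199) predicted for a seated pin. The plate is still at home and the knob bar is centred at x≈248. Next, gripping the knob.

Request:
{"api": "step_arm", "payload": {
  "series": [
    [[-27,0,0],[0,0,0],44],
    [[-28,0.4,0],[0,0,0],44],
    [[0,0,0],[0,0,0],44],
    [[0,0,30],[0,0,0],44],
    [[0,0,35],[0,0,0],44],
    [[0,0,30],[0,0,0],44],
    [[0,0,20],[0,0,0],44],
    [[0,0,12],[0,0,0],44],
    [[0,0,0],[0,0,0],44],
    [[0,0,0],[0,0,0],44]
  ]
}}

```text
t: 10.0
tcp_pos: [0.5587, -0.1408, 0.0435]
ee_rot: [-0.25, 0.968, -0.0, -0.0]
wrist_force: [0.2, 0.8, 0.8]
gripper_width: 0.0439
grip_force: 0.0
```

Request:
{"api": "step_arm", "payload": {
  "series": [
    [[0,0,0],[0,0,0],8],
    [[0,0,0],[0,0,0],8],
    [[0,0,0],[0,0,0],8],
    [[0,0,0],[0,0,0],8],
    [[0,0,0],[0,0,0],8],
    [[0,0,0],[0,0,0],8],
    [[0,0,0],[0,0,0],8]
  ],
  "grip_force": 100
}}

```text
t: 10.7
tcp_pos: [0.5589, -0.14, 0.0447]
ee_rot: [-0.25, 0.968, 0.0, 0.001]
wrist_force: [-4.1, 4.9, 6.5]
gripper_width: 0.0125
grip_force: 98.5
```

Run:
```python
from h import *
delta([.5588,-.141,.043]);s=r.read_state();print(s["q"],s["wrist_force"],s["moment"],s["gripper_width"])
```

```text
shift [ 0.6 -0.9  1.7] tcp [ 0.5589 -0.14    0.0447] tooly yaw 119.01 t 10.7
tilt rotvec tool [-0.0001  0.0017  0.    ]
[ 9.36351467e-02  3.84813395e-01 -4.32998815e-01 -8.13492259e-04
 -7.51364956e-01 -1.15748459e+00] [-4.11387219  4.88642384  6.5420999 ] [1.98056209 1.13755178 0.14521417] 0.012462404440654305
```

Request:
{"api": "step_arm", "payload": {
  "series": [
    [[0,0,0],[0,0,0.07],8],
    [[0,0,0],[0,0,0.07],8],
    [[0,0,0],[0,0,0.07],8],
    [[0,0,0],[0,0,0.07],8],
    [[0,0,0],[0,0,0.07],8],
    [[0,0,0],[0,0,0.07],8],
    [[0,0,0],[0,0,0],8],
    [[0,0,0],[0,0,0],8]
  ]
}}

```text
t: 11.5
tcp_pos: [0.5588, -0.14, 0.0447]
ee_rot: [-0.043, 0.999, 0.0, 0.001]
wrist_force: [-3.5, 5.0, 6.0]
gripper_width: 0.0125
grip_force: 98.5
```

Run:
```python
from h import *
delta([.5588,-.141,.043]);s=r.read_state();print(s["q"],s["wrist_force"],s["moment"],s["gripper_width"])
```

```text
shift [ 0.1 -1.   1.7] tcp [ 0.5588 -0.14    0.0447] tooly yaw 94.94 t 11.5
tilt rotvec tool [ 0.0006  0.0015 -0.    ]
[ 9.36385362e-02  3.84808459e-01 -4.33037387e-01 -8.09462187e-04
 -7.51412565e-01 -1.57761539e+00] [-3.45940949  4.9783898   5.97961827] [1.94915382 1.05388629 0.22488842] 0.012483067233742729
```

Stop 1 reached (24.1°). Next, stop 2.

Request:
{"api": "step_arm", "payload": {
  "series": [
    [[0,0,0],[0,0,0.07],8],
    [[0,0,0],[0,0,0.07],8],
    [[0,0,0],[0,0,0.07],8],
    [[0,0,0],[0,0,0.07],8],
    [[0,0,0],[0,0,0.07],8],
    [[0,0,0],[0,0,0.07],8],
    [[0,0,0],[0,0,0],8],
    [[0,0,0],[0,0,0],8]
  ]
}}

```text
t: 12.3
tcp_pos: [0.5588, -0.1399, 0.0447]
ee_rot: [0.166, 0.986, 0.0, 0.001]
wrist_force: [-3.1, 5.5, 6.1]
gripper_width: 0.0126
grip_force: 98.4
```

Request:
{"api": "step_arm", "payload": {
  "series": [
    [[0,0,0],[0,0,0.07],8],
    [[0,0,0],[0,0,0.07],8],
    [[0,0,0],[0,0,0.07],8],
    [[0,0,0],[0,0,0.07],8],
    [[0,0,0],[0,0,0.07],8],
    [[0,0,0],[0,0,0.067],8],
    [[0,0,0],[0,0,0],8],
    [[0,0,0],[0,0,0],8],
    [[0,0,0],[0,0,0],8],
    [[0,0,0],[0,0,0],8]
  ]
}}

```text
t: 13.3
tcp_pos: [0.5589, -0.1399, 0.0447]
ee_rot: [0.367, 0.93, 0.001, 0.001]
wrist_force: [-2.4, 5.6, 7.2]
gripper_width: 0.0125
grip_force: 98.5
```

Run:
```python
from h import *
delta([.5588,-.141,.043]);s=r.read_state();print(s["q"],s["wrist_force"],s["moment"],s["gripper_width"],s["joint_vel"].round(3))
p=r.camera_params("wrist");im=r.capture("wrist");b=r.capture("side")
o=np.zeros((420,785,3),np.uint8);o[:,:470]=im[:,60:530];o[:270,470:]=cv2.resize(b[255:345,245:350],None,fx=3,fy=3,interpolation=cv2.INTER_CUBIC)
cv2.imwrite("pics/g.png",o)
c=np.array([.5588,-.141]);a=np.radians(209-72)
for k in range(-1,2):
  t=a+np.radians(24*k);print(-k+3,proj(p,[*(c+.0866*np.array([np.cos(t),np.sin(t)])),.016])-[60,0])
```

```text
shift [-0.7 -0.9  1.7] tcp [ 0.5589 -0.1399  0.0447] tooly yaw 47.0 t 13.3
tilt rotvec tool [ 0.0016  0.0007 -0.    ]
[ 9.37437398e-02  3.84780426e-01 -4.33018462e-01 -8.17086206e-04
 -7.51387555e-01 -2.41444510e+00] [-2.37061352  5.6304868   7.20799264] [2.02846396 1.14515877 0.22816884] 0.012492518920693302 [ 0.001  0.001  0.001 -0.     0.     0.   ]
4 [[298.98015448  89.42621565]]
3 [[221.75800016  71.65988976]]
2 [[144.45395789  89.242979  ]]
```

View pics/g.png

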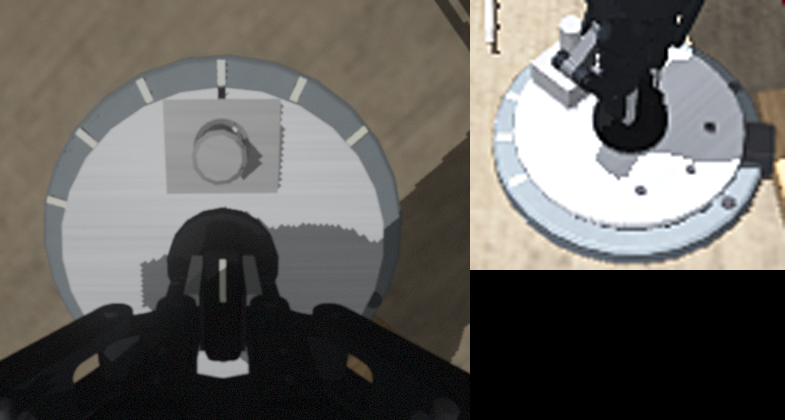

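The pointer at (221,92) lines up with the mark at (221,72). Three marks (home, 1, 2) are on its left and two (4, 5) on its right, so this is stop 3. The pin is still seated, and the plate is steady at 72.0° by tool yaw.

Run:
```python
from cell import r
print(r.close_job())
```

```text
the job is handed in; nothing more can be done
None
```

The slim pin is seated in the socket and released, and the arm is still gripping the knob with the plate steady on the third stop; I handed the job in at about 13 s, and the thick pin and square bar were left untouched.

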